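Press the last slat into the spring magazine

ROBOT

A 6-joint arm with a two-finger parallel gripper is mounted at the origin on the work surface; the furniture and walls round the work are solid. World frame = base frame: x ahead of the robot, y to its left, z up, the work surface at z = 0. Lengths are in m, angles in rad, forces in N, time in s.
With the tool pointing down it reaches from about 0.375 to 0.925 m from the base axis. Payload 5.7 kg.
Tool frame: the origin (TCP) lies midway between the tips of the shut fingers; the grasp point (between the pads) lies 19 mm behind it; y points along the fingers, z is the direction in which the jaws open and shut, and the axes are right-handed (so a half turn about y gives the same grasp; the last joint's range is limited). The gripper opens to 88 mm and grips with 3 to 60 N. Pads are 20 mm wide; open, the fingers measure 115 mm over their backs; the gripper's body (75 mm by 178 mm) begins 61 mm behind the grasp point.
Start: joints at [-1.361, 0.359, 1.51, -0, 1.272, -0.115], TCP at [0.191, -0.569, 0.223] pointing down, gripper open.
Joint ranges: [-2.97, 2.97], [-1.01, 2.36], [0.21, 2.38], [-0.96, 4.11], [0.2, 2.71], [-2.98, 2.98]. Speed limits (rad/s): [2.39, 2.39, 3.14, 3.14, 3.14, 3.14].

INTERFACE

Orientations are given as a unit quaternion [x, y, z, w].
In Python, from rig import sense, optics, arm gives the robot as it stands.
- The arm moves only by the tool drive_tool, never from a script. Its argument "commands" is a list that holds one entry, the list of rows, each a list of 5 numbers: the closure, from 0 (fully open) to 1 (shut), then the shift along the world's x, y, z in cm, then the turn about the world's z in degrees. In form: [[[claw, dx, dy, dz, spin], ...]]. A call has 1 to 5 rows; each row shifts and turns the commanded pose from where the row before left it; what a row does not reach is not made up. A row lasts 1/10 s, in which the tool goes at most 50 mm and 8.59 degrees, less where a joint would pass 70% of its speed; a pose out of reach is approached as far as the arm can. A call with a gripper value outside its range is refused whole. The fingers move at their own pace and stop on an object; "force" is the grip in N (left out, the last holds). Time passes only in rows, so rows that do not move let the fingers close. It gives the time, the measured TCP pose, the force and the opening at its end, in the units of the state.
- sense(): the state, without advancing time (a new reading comes with each control period).
- optics.camera(name): name is "side" or "top" or "wrist"; returns a dict with "img" (384x512x3 uint8, red, green, blue), "range_z" (384x512 float32, m along the optical axis (not along the pixel's ray), 0 where there is no reading), "fx", "fy", "cx", "cy" (pixels), "k1" (the pictures are not rectified: a ray, as slopes to the right and down, at radius r is drawn at 1 + k1 r^2 times it, then the intrinsics apply), "rvec" (rotation vector, rad) and "tvec" (3), from world to camera coordinates, as OpenCV has them. Camera axes: x right, y down, z forward; pixel columns grow to the right and rows downward; lengths in m; the calibration is good to about 2 mm. A picture is of the moment at which its call begins.
- arm.sign_off(): hands the job in, once; it reports no verdict.
Trained networks look in a picture, given as the dict that the camera call returned (one of the last four; its "shot" number tells which), for a name from the list of things; names that differ only in an ending like _2 or _b are one class to them, and where a whole thing is asked for, a point or a joint stands for the part that bears it (a point fixed in the world has none). Each returns a list of dicts, best first, with "conf" (0 to 1); they miss things now and then, are a little off and sometimes report something else, mostly with a low value. They report only what shows in the picture. A call takes as long as a camera call. They do not tell look-alikes from the thing itself.
- optics.find_in(thing, picture): "bbox" ([left, top, right, bottom] in pixels, round what is visible of it).
- optics.trace(thing, picture): "mask" (384x512 bool, what is visible of it) and "bbox" ([left, top, right, bottom] in pixels, round what is visible of it).
The state is a dict: "time_s": time; "q": joint angles; "joint_vel": joint speeds; "joint_torque": joint torques, N m; "eef_pos": TCP position; "orientation": TCP orientation; "wrist_force": force on the tool from outside, world axes, zero at the start; "moment": the same for the moment, N m; "gripper_width": opening from 0.0 (shut) to 1.0 (fully open).
Only numpy, scipy, OpenCV 4.12 (cv2) and the standard library are available. Lean on these libraries where they do the work, as an engineer would, in place of code of your own. Each camera call takes 0.05 s, during which the arm holds its last target.

TASK

The pale timber slat standing on edge in the peg rack is the last of its batch and belongs on top of the two already in the spring magazine. Take it out of the rack and lay it flat on the bench, let go and take hold of it again across its width; then put it flat onto the pile and press the pile down against the spring until the yellow pawls at both ends snap shut over it, and let go. Leave the grey offcut in the rack and do not disturb the tools lying about.

Things in the scene. Friction and masses are not known exactly. Their poses are not given: they have to be found in the camera images.
- slat_3_center (a point): centre of the pale pine slat to be loaded: 45 (its x) x 140 (its y) x 19 mm (its z), about 75 g. It starts standing on a long edge in one slot of the peg rack, its thickness (z) level and its width (x) upright, and stands by itself when set down so. Either broad face may lie up in the magazine, either end may lead.
- magazine: the spring magazine, fixed to the bench. Origin: centre of its underside, on the bench; z up, y along the slats in it. Plywood base 116 (x) x 210 (y) x 8 mm. Its long sides (+x and -x) are open down to the base over the middle 100 mm of y, so that fingers holding a slat across its 45 mm width can go down with it. Blue brackets at the ends reach 150 mm, the yellow pawls on them 160 mm.
- magazine_mouth (a point): middle of the magazine's mouth, 130 mm above the bench, axes as the magazine's. Four aluminium corner angles leave 52 mm (x) by 146 mm (y) between them for slats lying flat; above this height they flare outward to 143 mm.
- magazine_top (a point): middle of the top of the pile when held down by the pawls, level with the underside of the pawl noses, 106 mm above the bench. A slat put in from above rests on the sloping pawls, its underside 115 to 130 mm up; pressed down with 5 to 15 N it swings the pawls outward and sinks the pile; once its top is below 106 mm they snap in over it. At the platform's stop its top is at 97 mm.
- platform (a joint): how far the sprung steel platform under the pile has sunk, m: 0 empty, 0.038 with two slats, 0.057 with three under the pawls, 0.066 at its lower stop. Spring 3.6 N at 0, plus 1.2 N per 10 mm.
- pawl_left (a joint): swing of the yellow pawl at the magazine's +y end, rad: 0 shut (nose in over the slats' end), up to 0.36 swung outward; sprung shut.
- pawl_right (a joint): the same for the pawl at the magazine's -y end.
- rack_top (a point): middle of the upper face of the fixed peg rack's board, 14 mm above the bench. Board 160 (x) x 150 (y) mm, z up; four slots along its y, at x = -51, -17, +17 and +51 mm, between two rows (y = -50 and +50 mm) of five 9 mm pegs, 33 mm high; between the rows fingers are free. The pale slat and a grey offcut stand in the outer two slots, either way round.
- grey_offcut_center (a point): centre of the grey offcut, 34 (x) x 190 (y) x 18 mm (z), standing on edge in the rack's other outer slot. It stays there.
- clear_bench (a point): a point on the bench top, always in the same place ahead of the robot between rack and magazine; round it the bench is clear, 140 mm (y) by 180 mm (x). A slat stood here on edge falls flat when its upper edge is pushed sideways by about 20 mm.
- tape_measure: yellow tape measure, 36 x 82 x 66 mm, loose; a bystander. Origin under its centre.
- pencil: red pencil, 165 mm long, lying loose; a bystander. Origin under its centre.
- sanding_block: brown sanding block, 63 x 111 x 36 mm, loose; a bystander. Origin under its centre.
- masking_tape: roll of masking tape, 104 mm across, 24 mm high, lying loose at the back; a bystander. Origin under its centre.
There are look-alikes about, which are no part of the job. Leave any blue look-alike of the part that bears slat_3_center alone.

How it is judged:
By the outcome, as a careful person would: the job done as asked, in the order asked, and still so for the second after the job is handed in, with the robot touching nothing.
It also fails if it takes over 51 s, if anything falls off the work surface, if the arm or the gripper's body presses on something with over 40 N, if the wrist force passes 120 N, or if a joint passes its speed limit or range.

## Working session

There is one attempt and no reset: what is moved stays moved. The work goes in short steps, Python scripts to look and compute and a tool call to move; the robot and the scene stay as the last step left them, time stands still between calls to the robot, and variables do not carry over. Pictures are saved under pics/ and viewed, and the job is handed in when it is done.

Besides the shell and the picture viewer there is one more tool, called after "Call:" by a JSON object that holds its "api" and its "payload", one argument or row to a line. drive_tool: Moves the arm, as the interface text tells. Its arguments: {"type":"object","properties":{"commands":{"type":"array"},"force":{"type":"number"}},"required":["commands"]}

```bash
ls; mkdir -p pics
cat > h.py <<'E'
import numpy as np, cv2
from rig import sense, optics, arm
def save(p,name,crop=None,scale=1):
    im=p["img"][:,:,::-1]
    if crop: im=im[crop[1]:crop[3],crop[0]:crop[2]]
    if scale!=1: im=cv2.resize(im,None,fx=scale,fy=scale,interpolation=cv2.INTER_CUBIC)
    cv2.imwrite("pics/"+name,im)
def cloud(p):
    h,w=p["range_z"].shape
    v,u=np.mgrid[0:h,0:w]
    xd=(u-p["cx"])/p["fx"]; yd=(v-p["cy"])/p["fy"]
    x,y=xd.copy(),yd.copy()
    for _ in range(10):
        f=1+p["k1"]*(x*x+y*y); x=xd/f; y=yd/f
    z=p["range_z"]
    R,_=cv2.Rodrigues(np.array(p["rvec"],float)); t=np.array(p["tvec"],float).ravel()
    P=np.stack([x*z,y*z,z],-1)
    W=(P-t)@R
    W[z<=0]=np.nan
    return W
def proj(p,X):
    R,_=cv2.Rodrigues(np.array(p["rvec"],float)); c=np.atleast_2d(X)@R.T+np.array(p["tvec"]).ravel()
    s=c[:,:2]/c[:,2:]; f=1+p["k1"]*(s**2).sum(1,keepdims=True)
    return s*f*[p["fx"],p["fy"]]+[p["cx"],p["cy"]]
E
python3 - <<'E'
from h import *
import pickle
print(sense())
for n in ["top","side","wrist"]:
    p=optics.camera(n); save(p,n+"0.png"); pickle.dump(p,open(n+"0.pkl","wb"))
    R,_=cv2.Rodrigues(np.array(p["rvec"],float)); print(n,p["shot"],-R.T@np.array(p["tvec"]).ravel(),R[2],p["fx"],p["k1"])
E
```

```text
pics
{'time_s': 0.0, 'q': array([-1.36106318e+00,  3.59476567e-01,  1.51143748e+00, -3.95624770e-05,
        1.27249974e+00, -1.15112620e-01]), 'joint_vel': array([ 0.00030842, -0.00013652,  0.00057825,  0.00060294,  0.00046068,
        0.00104641]), 'joint_torque': array([-5.32474893e-03, -5.15392005e+01, -2.70721883e+01,  6.70164241e-02,
        3.50083911e-02, -1.46925513e-04]), 'eef_pos': array([ 0.19132306, -0.56794209,  0.22182461]), 'orientation': array([-0.11439383,  0.69844167, -0.69715664,  0.11430623]), 'wrist_force': array([-0.69439347, -0.62684364,  0.28225697]), 'moment': array([ 0.0061035 ,  0.04341845, -0.04877603]), 'gripper_width': 0.9986779407958032}
top 1 [0.23709795 0.03260246 1.55524164] [ 0.21141297  0.00236691 -0.97739396] 413.1584906659165 0.04290207892917737
side 2 [ 0.45451896 -1.15653648  1.08937324] [ 0.04247746  0.77795659 -0.62688054] 448.35887663171195 -0.15923869253927822
wrist 3 [ 0.26354551 -0.54386883  0.38323617] [-0.26423932 -0.08804152 -0.96043025] 295.9700676965502 0.00018240618756293066
```

View pics/top0.png

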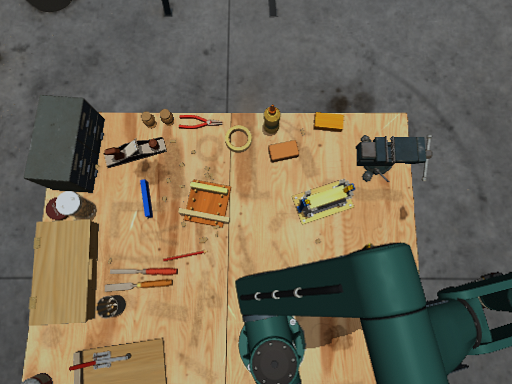

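View pics/side0.png

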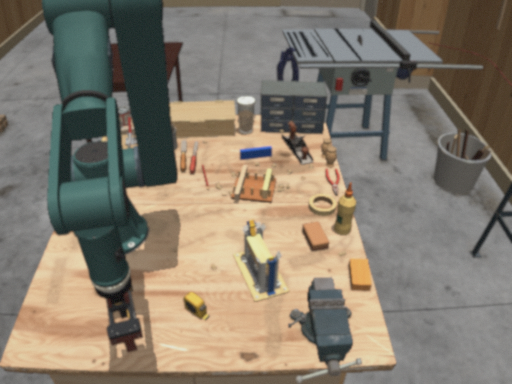

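Run:
```python
from h import *
import pickle
p=optics.camera("top"); s=optics.camera("side"); pickle.dump(p,open("top1.pkl","wb"));pickle.dump(s,open("side1.pkl","wb"))
for n in ["slat_3_center","magazine","grey_offcut_center","tape_measure","pencil","rack_top","pawl_left"]:
    for q,m in ((p,"top"),(s,"side")):
        try: print(n,m,[(np.round(d["bbox"]).tolist(),round(d["conf"],2)) for d in optics.find_in(n,q)][:5])
        except Exception as e: print(n,m,e)
```

```text
slat_3_center top [([140.0, 175.0, 151.0, 216.0], 0.76), ([189.0, 182.0, 230.0, 195.0], 0.53)]
slat_3_center side [([240.0, 143.0, 273.0, 162.0], 0.77), ([260.0, 167.0, 271.0, 199.0], 0.55)]
magazine top [([291.0, 180.0, 356.0, 225.0], 0.73)]
magazine side [([232.0, 220.0, 290.0, 302.0], 0.6), ([185.0, 294.0, 210.0, 319.0], 0.52)]
grey_offcut_center top [([179.0, 209.0, 227.0, 223.0], 0.59)]
grey_offcut_center side [([234.0, 164.0, 248.0, 202.0], 0.63)]
tape_measure top []
tape_measure side [([185.0, 292.0, 206.0, 320.0], 0.78)]
pencil top [([183.0, 254.0, 192.0, 252.0], 0.48), ([185.0, 178.0, 233.0, 230.0], 0.3), ([189.0, 179.0, 230.0, 194.0], 0.22)]
pencil side [([203.0, 166.0, 212.0, 185.0], 0.64)]
rack_top top [([184.0, 180.0, 233.0, 229.0], 0.73)]
rack_top side [([230.0, 175.0, 277.0, 205.0], 0.64)]
pawl_left top []
pawl_left side [([236.0, 222.0, 286.0, 300.0], 0.65), ([248.0, 220.0, 256.0, 236.0], 0.46), ([184.0, 293.0, 209.0, 318.0], 0.3)]
```

Run:
```python
from h import *
import pickle
p=pickle.load(open("top1.pkl","rb"));s=pickle.load(open("side1.pkl","rb"))
a=cv2.resize(p["img"][165:240,120:240],(800,500),interpolation=cv2.INTER_CUBIC);cv2.imwrite("pics/rack_top.png",a[:,:,::-1])
b=cv2.resize(p["img"][170:235,280:370],(800,578),interpolation=cv2.INTER_CUBIC);cv2.imwrite("pics/mag_top.png",b[:,:,::-1])
c=cv2.resize(s["img"][135:310,190:350],(548,600),interpolation=cv2.INTER_CUBIC);cv2.imwrite("pics/side_crop.png",c[:,:,::-1])
W=cloud(p);V=cloud(s)
for u,v in [(209,188),(203,216),(146,198),(205,203),(325,200),(350,190),(230,250),(184,255),(238,140),(284,150)]: print("top",(u,v),np.round(W[v,u],3))
for u,v in [(265,183),(240,183),(255,153),(262,248)]: print("side",(u,v),np.round(V[v,u],3))
```

```text
top (209, 188) [0.548 0.231 0.058]
top (203, 216) [0.445 0.251 0.049]
top (146, 198) [0.513 0.466 0.043]
top (205, 203) [0.499 0.251 0.013]
top (325, 200) [ 0.496 -0.19   0.102]
top (350, 190) [ 0.524 -0.271  0.145]
top (230, 250) [0.325 0.154 0.   ]
top (184, 255) [0.305 0.321 0.015]
top (238, 140) [ 0.756  0.131 -0.007]
top (284, 150) [ 0.701 -0.048  0.038]
side (265, 183) [0.543 0.199 0.062]
side (240, 183) [0.448 0.221 0.047]
side (255, 153) [0.513 0.46  0.027]
side (262, 248) [ 0.514 -0.188  0.106]
```

View pics/rack_top.png

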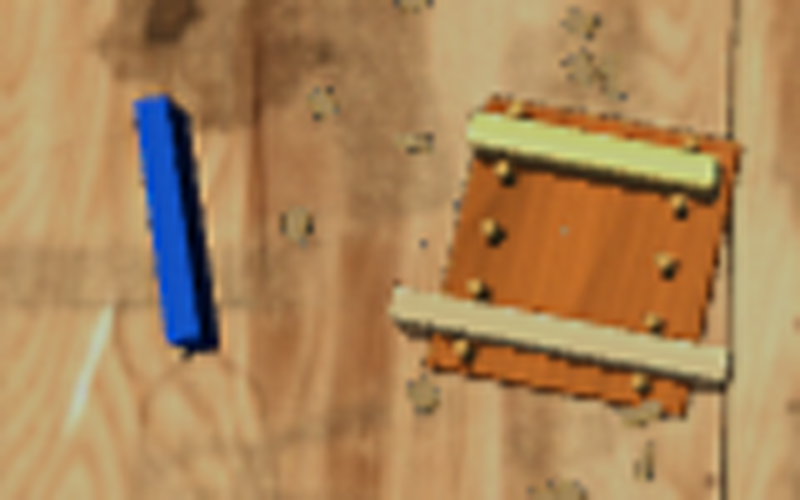

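View pics/mag_top.png

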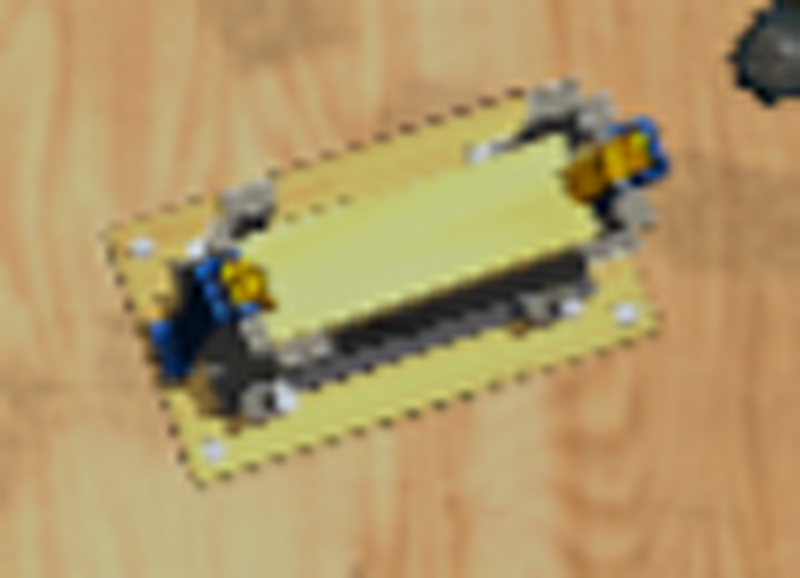

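View pics/side_crop.png

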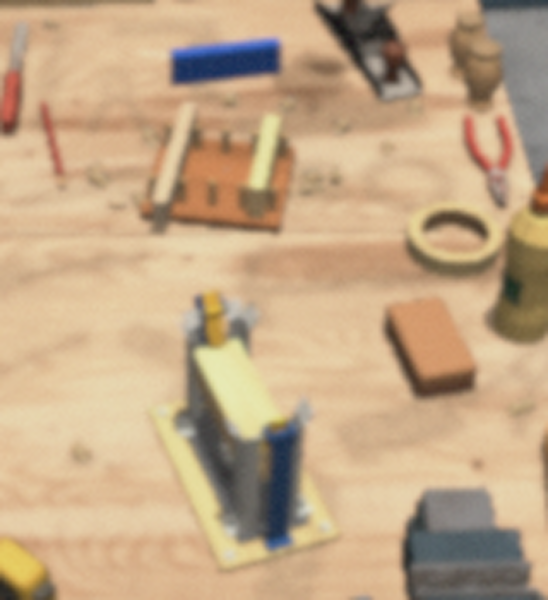

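Candidates for the slat, in top-view pixels: the pale yellow bar at (209,188), the greyish longer bar at (203,216), and the blue bar at (146,198). The pale yellow one in the rack's outer slot is the short one (140 mm). The greyish one is longer (190 mm), so it's the offcut. The blue one is the look-alike and lies outside the rack. The crop confirms this, so next I measure the poses.

Run:
```python
from h import *
import pickle
from scipy.spatial.transform import Rotation as Ro
p=pickle.load(open("top1.pkl","rb"));s=pickle.load(open("side1.pkl","rb"))
def rect(W,m,name):
    P=W[m]; P=P[np.isfinite(P).all(1)]
    if len(P)<5: print(name,"few");return
    r=cv2.minAreaRect((P[:,:2]*1000).astype(np.float32))
    c=P[:,:2].mean(0); d=np.linalg.svd(P[:,:2]-c,full_matrices=False)[2][0]
    e=(P[:,:2]-c)@d; 
    print(name,len(P),"rect",np.round(r[0],1),np.round(r[1],1),round(r[2],1),"mean",np.round(P.mean(0),4),"axis deg",round(np.degrees(np.arctan2(d[1],d[0])),1),"len",round(np.ptp(e),4), "zmed",np.median(P[:,2]).round(4))
for q,n in((p,"top"),(s,"side")):
    W=cloud(q); x,y,z=W[...,0],W[...,1],W[...,2]
    hs=cv2.cvtColor(q["img"],cv2.COLOR_RGB2HSV)
    rect(W,(abs(x-.548)<.04)&(abs(y-.22)<.1)&(z>.05)&(z<.075),n+" slat")
    rect(W,(abs(x-.445)<.04)&(abs(y-.24)<.12)&(z>.038)&(z<.06),n+" offcut")
    rect(W,(abs(x-.5)<.1)&(abs(y+.19)<.12)&(z>.095)&(z<.115),n+" pile")
    rect(W,(abs(x-.5)<.13)&(abs(y+.19)<.15)&(z>.003)&(z<.016),n+" base")
    rect(W,(abs(x-.5)<.13)&(abs(y+.19)<.15)&(z>.12)&(z<.17),n+" tops")
    rect(W,(abs(x-.495)<.11)&(abs(y-.235)<.12)&(z>.006)&(z<.035),n+" board")
    rect(W,(abs(x-.5)<.09)&(abs(y-.03)<.07),n+" clear")
    rect(W,(abs(x-.5)<.09)&(abs(y-.03)<.07)&(z>.01),n+" clear hi")
st=sense();R=Ro.from_quat(st["orientation"]).as_matrix();print(R.round(3))
```

```text
top slat 201 rect [551.8 233. ] [ 59.3 132.6] 10.3 mean [0.5516 0.2349 0.058 ] axis deg -100.0 len 0.1385 zmed 0.0579
top offcut 277 rect [450.8 251.7] [190.  38.] 79.7 mean [0.4504 0.2513 0.0471] axis deg 79.3 len 0.19 zmed 0.0471
top pile 509 rect [ 508.5 -192.1] [ 55.  184.9] 18.9 mean [ 0.5094 -0.1948  0.1054] axis deg -70.9 len 0.1848 zmed 0.1055
top base 1293 rect [ 498.8 -189.6] [257.5 298.5] 0.1 mean [ 0.492  -0.1881  0.0071] axis deg -89.0 len 0.3013 zmed 0.0063
top tops 235 rect [ 509.3 -193.1] [ 72.5 188. ] 19.1 mean [ 0.5143 -0.202   0.1398] axis deg -71.5 len 0.1882 zmed 0.1393
top board 1246 rect [495.8 234.9] [237.7 217.7] 89.0 mean [0.495  0.2429 0.014 ] axis deg -58.0 len 0.2708 zmed 0.0134
top clear 1704 rect [499.9  31.2] [137.3 179.9] 89.6 mean [ 0.4984  0.0303 -0.0006] axis deg 178.0 len 0.1828 zmed -0.0006
top clear hi few
side slat 126 rect [551.9 229.8] [144.6  31.1] 74.9 mean [0.5489 0.2237 0.058 ] axis deg -100.8 len 0.1456 zmed 0.0582
side offcut 177 rect [448.5 248.2] [193.   39.7] 80.5 mean [0.4483 0.2419 0.0473] axis deg -100.5 len 0.193 zmed 0.0475
side pile 556 rect [ 507.5 -198.1] [ 56.9 190.4] 18.4 mean [ 0.504  -0.1941  0.1058] axis deg -73.5 len 0.1901 zmed 0.106
side base 1467 rect [ 499.9 -190. ] [259.6 298.3] 0.2 mean [ 0.4974 -0.2224  0.0077] axis deg -59.1 len 0.373 zmed 0.0073
side tops 369 rect [ 507.6 -196. ] [ 74.3 196.4] 18.7 mean [ 0.5078 -0.1922  0.1382] axis deg -71.8 len 0.1964 zmed 0.1388
side board 823 rect [495.3 230.6] [209.8 219. ] 89.2 mean [0.4994 0.226  0.0163] axis deg 44.5 len 0.2611 zmed 0.0151
side clear 981 rect [500.   30.1] [139.6 179.9] 90.0 mean [0.503  0.0347 0.0006] axis deg -2.9 len 0.184 zmed 0.0006
side clear hi few
[[-0.948 -0.     0.319]
 [-0.319  0.    -0.948]
 [ 0.    -1.    -0.   ]]
```

Call:
{"api": "drive_tool", "payload": {
  "commands": [
    [[0,1.8,4,0,3],[0,1.8,4,0,3],[0,1.8,4,0,3],[0,1.8,4,0,3],[0,1.8,4,0,3]]
  ]
}}

```text
time_s: 1.45
eef_pos: [0.2819, -0.3671, 0.2227]
orientation: [0.205, -0.677, 0.677, -0.205]
wrist_force: [0.7, -0.1, 0.6]
gripper_width: 1.002
```

Call:
{"api": "drive_tool", "payload": {
  "commands": [
    [[0,1.8,4,0,3],[0,1.8,4,0,3],[0,1.8,4,0,3],[0,1.8,4,0,3],[0,1.8,4,0,3]]
  ]
}}

```text
time_s: 1.95
eef_pos: [0.372, -0.1671, 0.2229]
orientation: [0.291, -0.644, 0.644, -0.292]
wrist_force: [1.1, 0.3, 0.2]
gripper_width: 1.001
```

Call:
{"api": "drive_tool", "payload": {
  "commands": [
    [[0,1.8,4,0,3],[0,1.8,4,0,3],[0,1.8,4,0,3],[0,1.8,4,0,3],[0,1.8,4,0,3]]
  ]
}}

```text
time_s: 2.45
eef_pos: [0.4621, 0.0333, 0.2229]
orientation: [0.373, -0.6, 0.601, -0.374]
wrist_force: [0.9, -1.0, 0.4]
gripper_width: 1.002
```

Call:
{"api": "drive_tool", "payload": {
  "commands": [
    [[0,1.8,4,0,3],[0,1.8,4,0,3],[0,1.8,4,0,3],[0,1.8,4,0,3],[0,0,0,0,0]]
  ]
}}

```text
time_s: 2.95
eef_pos: [0.5357, 0.1959, 0.2228]
orientation: [-0.434, 0.558, -0.558, 0.436]
wrist_force: [-0.1, 0.0, -0.8]
gripper_width: 1.002
```

```bash
cat >> h.py <<'E'
from scipy.spatial.transform import Rotation as Ro
def jaw():
    st=sense();R=Ro.from_quat(st["orientation"]).as_matrix();return st["eef_pos"],np.degrees(np.arctan2(R[1,2],R[0,2])),R
def fit(P,a,b,yaw0,c0):
    """fit rect a(x) b(y) in mm-> robust: centre via percentile extents at refined yaw"""
    pass
E
python3 - <<'E'
from h import *
import pickle
e,a,R=jaw();print(e,a)
w=optics.camera("wrist");save(w,"w1.png");pickle.dump(w,open("w1.pkl","wb"))
t=optics.camera("top");save(t,"t1.png");pickle.dump(t,open("t1.pkl","wb"))
for n in ["slat_3_center"]:
    print([(np.round(d["bbox"]).tolist(),round(d["conf"],2)) for d in optics.find_in(n,w)][:5])
print([(np.round(d["bbox"]).tolist(),round(d["conf"],2)) for d in optics.find_in("magazine",t)][:5])
W=cloud(w);z=W[...,2]
m=(z>.05)&(z<.07)&(abs(W[...,0]-.55)<.05)&(abs(W[...,1]-.23)<.1)
P=W[m];print(len(P),P.mean(0),cv2.minAreaRect((P[:,:2]*1000).astype(np.float32)))
E
```

```text
[0.53574444 0.19591332 0.22275324] -14.108609196154053
[([247.0, 71.0, 273.0, 199.0], 0.66)]
[([291.0, 179.0, 354.0, 224.0], 0.6), ([268.0, 142.0, 301.0, 160.0], 0.34)]
2236 [0.5521912  0.23757438 0.0582676 ] ((551.4531860351562, 233.50924682617188), (139.7693328857422, 18.9950008392334), 79.36327362060547)
```

View pics/w1.png

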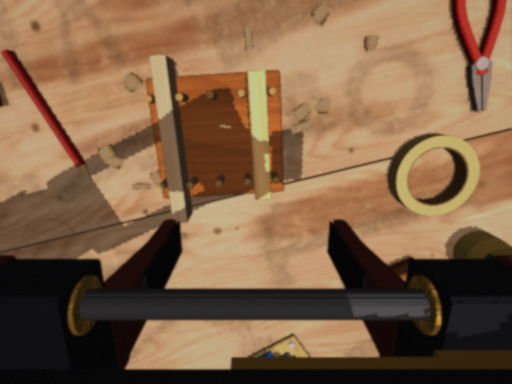

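View pics/t1.png

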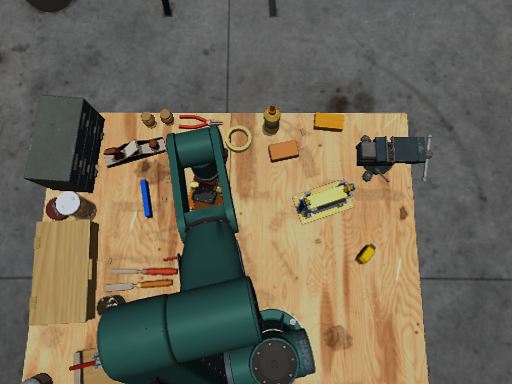

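Call:
{"api": "drive_tool", "payload": {
  "commands": [
    [[0,1.6,3.75,0,3.5],[0,0,0,-4,0],[0,0,0,-4,0],[0,0,0,-3,0],[0,0,0,0,0]]
  ],
  "force": 30
}}

```text
time_s: 3.65
eef_pos: [0.5456, 0.2263, 0.1089]
orientation: [-0.453, 0.547, -0.544, 0.447]
wrist_force: [-0.1, -0.5, 0.0]
gripper_width: 0.999
```

Run:
```python
from h import *
e,a,R=jaw();print(e,a)
w=optics.camera("wrist");save(w,"w2.png")
W=cloud(w);z=W[...,2]
m=(z>.05)&(z<.067)&(abs(W[...,0]-.55)<.05)&(abs(W[...,1]-.23)<.1)
P=W[m];print(len(P),P.mean(0),cv2.minAreaRect((P[:,:2]*1000).astype(np.float32)))
```

```text
[0.54559624 0.22626217 0.10891714] -11.010770420009901
4479 [0.5525892  0.23968521 0.05827915] ((551.3858032226562, 233.3391571044922), (139.49928283691406, 19.028587341308594), 79.3206787109375)
```

View pics/w2.png

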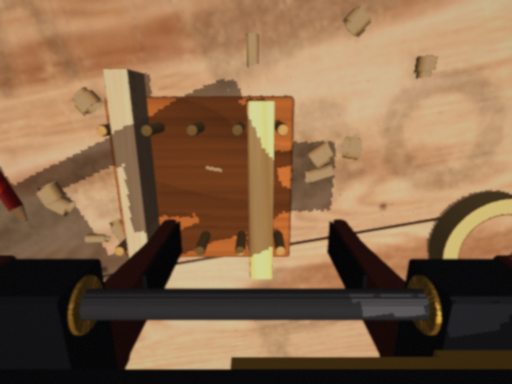

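Call:
{"api": "drive_tool", "payload": {
  "commands": [
    [[0,0.58,0.71,-1.5,0.3],[0,0,0,-3.4,0],[0,0,0,-3.3,0],[0,0,0,0,0],[0.5,0,0,0,0]]
  ]
}}

```text
time_s: 4.2
eef_pos: [0.5562, 0.2362, 0.0315]
orientation: [0.451, -0.544, 0.544, -0.452]
wrist_force: [0.7, -0.8, 0.2]
gripper_width: 0.945
```

Call:
{"api": "drive_tool", "payload": {
  "commands": [
    [[1,0,0,0,0],[1,0,0,0,0],[1,0,0,0,0],[1,0,0,0,0]]
  ]
}}

```text
time_s: 4.6
eef_pos: [0.5558, 0.2362, 0.0316]
orientation: [0.451, -0.544, 0.544, -0.452]
wrist_force: [-0.1, -0.2, 0.3]
gripper_width: 0.587
```

Call:
{"api": "drive_tool", "payload": {
  "commands": [
    [[1,-0.45,-0.27,-0.5,0],[1,0,0,0,0],[1,0,0,0,0],[1,0,0,0,0],[1,0,0,0,0]]
  ]
}}

```text
time_s: 5.1
eef_pos: [0.5508, 0.2333, 0.0255]
orientation: [-0.452, 0.544, -0.544, 0.452]
wrist_force: [0.9, -0.4, 0.0]
gripper_width: 0.215
```

Call:
{"api": "drive_tool", "payload": {
  "commands": [
    [[1,0,0,0,0],[1,0,0,2,0],[1,0,0,4,0],[1,0,0,3,0],[1,0,0,0,0]]
  ]
}}

```text
time_s: 5.6
eef_pos: [0.554, 0.2343, 0.1199]
orientation: [0.449, -0.543, 0.545, -0.454]
wrist_force: [1.0, 0.2, -0.4]
gripper_width: 0.217
```

Run:
```python
from h import *
e,a,R=jaw();print(e,a,sense()["gripper_width"])
w=optics.camera("wrist");save(w,"w3.png")
```

```text
[0.554024   0.23433801 0.11993101] -10.586027510730204 0.21733963940442652
```

View pics/w3.png

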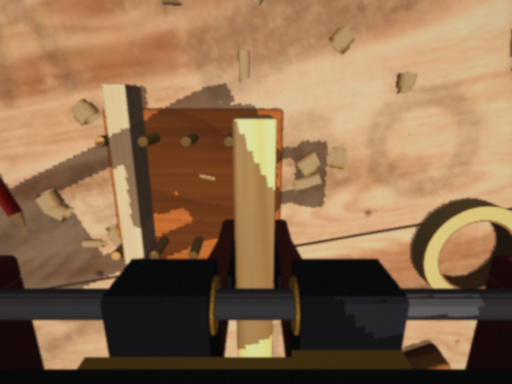

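The slat is held and clear of the rack (image centre, column 255), and the offcut hasn't moved. Next I carry it to the clear bench.

Call:
{"api": "drive_tool", "payload": {
  "commands": [
    [[1,-1.5,-4,0,2.1],[1,-1.5,-4,0,2.1],[1,-1.5,-4,0,2.1],[1,-1.5,-4,0,2.1],[1,-1.4,-3.9,0,2.1]]
  ]
}}

```text
time_s: 6.15
eef_pos: [0.4745, 0.033, 0.1141]
orientation: [0.501, -0.501, 0.499, -0.499]
wrist_force: [0.2, 0.7, -1.0]
gripper_width: 0.213
```

Call:
{"api": "drive_tool", "payload": {
  "commands": [
    [[1,0,0,-2,0],[1,0,0,-3,0],[1,0,0,-3,0],[1,0,0,0,0],[1,0,0,0,0]]
  ]
}}

```text
time_s: 6.65
eef_pos: [0.4753, 0.0344, 0.0347]
orientation: [-0.5, 0.501, -0.499, 0.499]
wrist_force: [0.1, 0.4, -0.4]
gripper_width: 0.211
```

Call:
{"api": "drive_tool", "payload": {
  "commands": [
    [[1,0,0,-1.2,0],[1,0,0,-0.8,0],[1,0,0,-0.2,0],[1,0,0,0,0],[1,0,0,0,0]]
  ]
}}

```text
time_s: 7.15
eef_pos: [0.4769, 0.0343, 0.0139]
orientation: [0.5, -0.5, 0.5, -0.5]
wrist_force: [0.3, -0.2, -1.0]
gripper_width: 0.211
```

Call:
{"api": "drive_tool", "payload": {
  "commands": [
    [[1,0,0,-0.2,0],[1,0,0,0,0],[1,0,0,0,0]]
  ]
}}

```text
time_s: 7.45
eef_pos: [0.4768, 0.0343, 0.0117]
orientation: [0.5, -0.5, 0.5, -0.5]
wrist_force: [-0.2, -0.4, -0.4]
gripper_width: 0.214
```

Call:
{"api": "drive_tool", "payload": {
  "commands": [
    [[1,0,0,-0.1,0],[1,0,0,0,0],[0,0,0,0,0],[0,0,0,0,0],[0,0,0,0,0]]
  ]
}}

```text
time_s: 7.95
eef_pos: [0.4768, 0.0343, 0.0106]
orientation: [-0.5, 0.5, -0.5, 0.5]
wrist_force: [-0.1, 0.0, 0.1]
gripper_width: 0.45
```

Call:
{"api": "drive_tool", "payload": {
  "commands": [
    [[0,0,0,0,0],[0,0,0,0,0],[0,0,0,0,0],[0,0,0,0,0],[0,0,0,0,0]]
  ]
}}

```text
time_s: 8.45
eef_pos: [0.4767, 0.0343, 0.0106]
orientation: [-0.5, 0.5, -0.5, 0.5]
wrist_force: [-0.1, 1.0, 0.3]
gripper_width: 0.903
```

Call:
{"api": "drive_tool", "payload": {
  "commands": [
    [[0,0,0,0,0],[0,0,0,1,0],[0,0,0,1.2,0],[0,0,0,0,0]]
  ]
}}

```text
time_s: 8.85
eef_pos: [0.4782, 0.0342, 0.0345]
orientation: [0.499, -0.5, 0.501, -0.5]
wrist_force: [0.1, -0.6, 0.8]
gripper_width: 1.002
```

Run:
```python
from h import *
e,a,R=jaw();print(e,a,sense()["gripper_width"])
w=optics.camera("wrist");save(w,"w4.png")
W=cloud(w);z=W[...,2]
m=(z>.035)&(z<.052)&(abs(W[...,0]-.48)<.06)&(abs(W[...,1]-.035)<.1)
P=W[m];print(len(P),P.mean(0),cv2.minAreaRect((P[:,:2]*1000).astype(np.float32)))
```

```text
[0.47818187 0.03420796 0.03445966] -0.0886771989825005 1.0019755480038242
7720 [0.47703058 0.04915037 0.04421216] ((476.4849548339844, 34.7943115234375), (123.37384033203125, 95.3658447265625), 53.93723678588867)
```

View pics/w4.png

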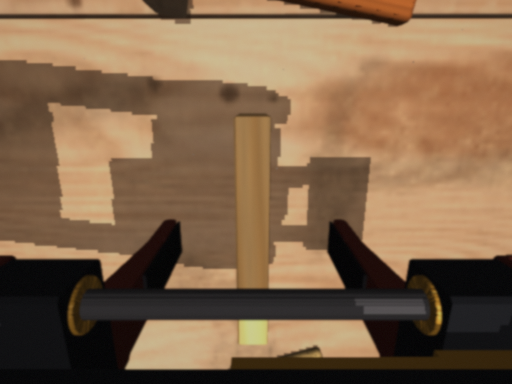

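The slat stands free on the bench at (252, 230). Now I push its upper edge toward +x.

Call:
{"api": "drive_tool", "payload": {
  "commands": [
    [[0,1.5,0,0,0],[0,1.3,0,0,0],[0,0.6,0,0,0],[0,0.7,0,0,0],[0,0.7,0,0,0]]
  ]
}}

```text
time_s: 9.4
eef_pos: [0.5248, 0.0343, 0.0324]
orientation: [-0.5, 0.501, -0.5, 0.499]
wrist_force: [1.2, 0.6, 0.5]
gripper_width: 1.0
```

Call:
{"api": "drive_tool", "payload": {
  "commands": [
    [[0,0.7,0,0,0],[0,0.3,0,0,0],[0,0,0,0,0]]
  ]
}}

```text
time_s: 9.7
eef_pos: [0.5353, 0.0343, 0.0326]
orientation: [0.5, -0.5, 0.5, -0.5]
wrist_force: [-0.2, 0.8, 0.6]
gripper_width: 0.999
```

Run:
```python
from h import *
e,a,R=jaw();print(e,a,sense()["gripper_width"])
w=optics.camera("wrist");save(w,"w5.png")
s=optics.camera("side");save(s,"s5.png",(200,130,360,250),4)
W=cloud(w)
```

```text
[0.5352592  0.03426354 0.03257356] -0.0897486669280284 0.9994916325604993
```

View pics/w5.png

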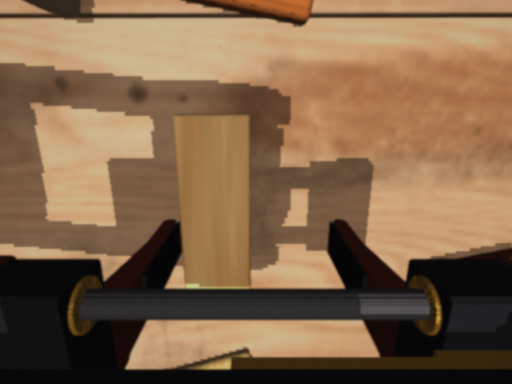

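View pics/s5.png

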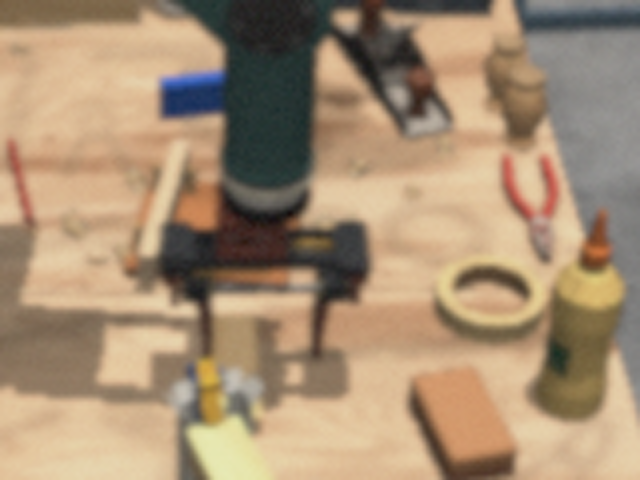

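It has fallen flat: the broad face is up, at columns 178–250. I raise the tool and measure.

Call:
{"api": "drive_tool", "payload": {
  "commands": [
    [[0,0,0,3,0],[0,-1,0,4,0],[0,-1.2,0,3,0],[0,0,0,0,0],[0,0,0,0,0]]
  ]
}}

```text
time_s: 10.3
eef_pos: [0.5127, 0.0343, 0.133]
orientation: [0.499, -0.5, 0.501, -0.5]
wrist_force: [-0.3, 0.7, 0.1]
gripper_width: 1.002
```

Run:
```python
from h import *
import pickle
e,a,R=jaw();print(e,a,sense()["gripper_width"])
w=optics.camera("wrist");save(w,"w6.png");t=optics.camera("top");pickle.dump(t,open("t6.pkl","wb"))
def mr(W,zl,zh,c,r):
    z=W[...,2]
    m=(z>zl)&(z<zh)&(abs(W[...,0]-c[0])<r)&(abs(W[...,1]-c[1])<.1)
    P=W[m]
    # component filter
    mm=cv2.morphologyEx(m.astype(np.uint8),cv2.MORPH_OPEN,np.ones((2,2)))
    n,l,st,_=cv2.connectedComponentsWithStats(mm); k=1+st[1:,4].argmax(); P=W[l==k]
    print(len(P),P.mean(0),cv2.minAreaRect((P[:,:2]*1000).astype(np.float32)))
mr(cloud(w),.012,.028,(.51,.035),.06)
try: mr(cloud(t),.012,.028,(.51,.035),.06)
except Exception as ex: print(ex)
```

```text
[0.51273346 0.03428582 0.1329908 ] -0.0919440016519584 1.0020691588015371
6490 [nan nan nan] ((nan, nan), (0.0, 0.0), 0.0)
95 [0.50269386 0.08432707 0.04240186] ((489.8520812988281, 81.54532623291016), (86.16004943847656, 35.736480712890625), 12.001178741455078)
```

View pics/w6.png

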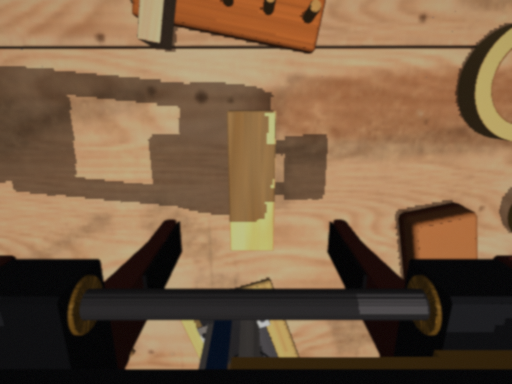

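Run:
```python
from h import *
import pickle
w=optics.camera("wrist");W=cloud(w);z=W[...,2]
m=np.isfinite(z)&(z>.014)&(z<.026)&(abs(W[...,0]-.51)<.06)&(abs(W[...,1]-.035)<.1)
n,l,st,_=cv2.connectedComponentsWithStats(m.astype(np.uint8)); k=1+st[1:,4].argmax(); P=W[l==k]
print(len(P),P.mean(0),cv2.minAreaRect((P[:,:2]*1000).astype(np.float32)))
# pile slat in magazine: from top images, colour of pile: high & z 0.1-.112
for f in ("top1.pkl","t1.pkl","side1.pkl"):
    q=pickle.load(open(f,"rb")); C=cloud(q); Z=C[...,2]; hs=cv2.cvtColor(q["img"],cv2.COLOR_RGB2HSV)
    b=np.isfinite(Z)&(abs(C[...,0]-.508)<.1)&(abs(C[...,1]+.194)<.13)
    m=b&(Z>.1)&(Z<.111)&(hs[...,1]>60)
    n,l,st,_=cv2.connectedComponentsWithStats(m.astype(np.uint8)); k=1+st[1:,4].argmax(); P=C[l==k]
    r=cv2.minAreaRect((P[:,:2]*1000).astype(np.float32)); d=np.linalg.svd(P[:,:2]-P[:,:2].mean(0),full_matrices=False)[2][0]
    print(f,"pile",len(P),P[:,2].mean().round(4),np.round(r[0],1),np.round(r[1],1),round(r[2],1),np.degrees(np.arctan2(d[1],d[0])).round(1))
    # base plate: pixels z .004-.013, colour yellow-ish; iterate: extent in magazine frame
    for yaw in (17.8,18.8,19.8):
        th=np.radians(yaw);A=np.array([[np.cos(th),np.sin(th)],[-np.sin(th),np.cos(th)]])
        g=b&(Z>.005)&(Z<.02); L=(C[g][:,:2]-[.508,-.194])@A.T
        L=L[(abs(L[:,0])<.062)&(abs(L[:,1])<.11)]
        print(yaw,len(L),np.percentile(L,[0.5,99.5],axis=0).round(4).tolist(),"mid",np.percentile(L,[0.5,99.5],axis=0).mean(0).round(4))
```

```text
6529 [0.50992792 0.03989525 0.01831052] ((509.9376525878906, 35.006771087646484), (138.5345001220703, 45.110801696777344), 89.92875671386719)
top1.pkl pile 438 0.1055 [ 510.2 -195.9] [ 45.3 141.2] 18.8 -71.7
17.8 688 [[-0.0577, -0.1018], [0.0589, 0.1061]] mid [0.0006 0.0021]
18.8 689 [[-0.0582, -0.1023], [0.0587, 0.1058]] mid [0.0003 0.0018]
19.8 689 [[-0.0574, -0.102], [0.0591, 0.107]] mid [0.0009 0.0025]
t1.pkl pile 443 0.1053 [ 509.3 -195.7] [ 45.7 141.7] 17.9 108.4
17.8 721 [[-0.0572, -0.1032], [0.0588, 0.1048]] mid [0.0008 0.0008]
18.8 719 [[-0.057, -0.1023], [0.0588, 0.1045]] mid [0.0009 0.0011]
19.8 717 [[-0.0571, -0.1009], [0.0598, 0.1043]] mid [0.0014 0.0017]
side1.pkl pile 337 0.106 [ 503.9 -185.5] [ 51.  126.2] 15.3 -73.7
17.8 915 [[-0.0573, -0.1084], [0.0568, 0.0984]] mid [-0.0003 -0.005 ]
18.8 917 [[-0.0571, -0.1087], [0.0554, 0.0991]] mid [-0.0008 -0.0048]
19.8 918 [[-0.058, -0.1087], [0.055, 0.0997]] mid [-0.0015 -0.0045]
```

Call:
{"api": "drive_tool", "payload": {
  "commands": [
    [[0,-0.25,0.07,-2,0],[0,0,0,-4,0],[0,0,0,-4,0],[0,0,0,-1.5,0],[0,0,0,0,0]]
  ],
  "force": 45
}}

```text
time_s: 10.95
eef_pos: [0.5072, 0.0351, 0.0141]
orientation: [-0.501, 0.502, -0.498, 0.498]
wrist_force: [0.7, 0.0, 0.6]
gripper_width: 1.004
```

Call:
{"api": "drive_tool", "payload": {
  "commands": [
    [[0,0,0,0,0]]
  ]
}}

```text
time_s: 11.05
eef_pos: [0.5098, 0.035, 0.0168]
orientation: [-0.5, 0.501, -0.5, 0.499]
wrist_force: [1.3, 0.1, 0.4]
gripper_width: 1.001
```

Call:
{"api": "drive_tool", "payload": {
  "commands": [
    [[0,0,0,-0.8,0],[0,0,0,-0.4,0],[0.3,0,0,0,0],[0.7,0,0,0,0],[1,0,0,0,0]]
  ]
}}

```text
time_s: 11.55
eef_pos: [0.5105, 0.035, 0.006]
orientation: [0.499, -0.5, 0.501, -0.5]
wrist_force: [0.0, -0.1, 0.0]
gripper_width: 0.765
```

Call:
{"api": "drive_tool", "payload": {
  "commands": [
    [[1,0,0,0,0],[1,0,0,0,0],[1,0,0,0,0],[1,0,0,0,0],[1,0,0,0,0]]
  ]
}}

```text
time_s: 12.05
eef_pos: [0.5104, 0.035, 0.0057]
orientation: [0.5, -0.5, 0.5, -0.5]
wrist_force: [-0.7, 0.2, 3.0]
gripper_width: 0.508
```

Call:
{"api": "drive_tool", "payload": {
  "commands": [
    [[1,0,0,0,0],[1,0,0,2,0],[1,0,0,4.5,0],[1,0,0,4.5,0],[1,0,0,4.5,0]]
  ]
}}

```text
time_s: 12.55
eef_pos: [0.5095, 0.035, 0.1619]
orientation: [-0.5, 0.501, -0.5, 0.499]
wrist_force: [1.2, -0.2, -1.0]
gripper_width: 0.505
```

Call:
{"api": "drive_tool", "payload": {
  "commands": [
    [[1,0,0,4.5,0],[1,0,-0.5,1,2],[1,0,0,0,0],[1,0,0,0,0]]
  ]
}}

```text
time_s: 12.95
eef_pos: [0.5095, 0.0301, 0.2148]
orientation: [0.508, -0.492, 0.492, -0.508]
wrist_force: [-0.9, 0.7, -1.2]
gripper_width: 0.508
```

Run:
```python
from h import *
import pickle
e,a,R=jaw();print(e,a,sense()["gripper_width"],sense()["wrist_force"])
w=optics.camera("wrist");save(w,"w7.png");pickle.dump(w,open("w7.pkl","wb"))
```

```text
[0.50947974 0.03007293 0.21483139] 1.8430612252902698 0.5078811362844152 [-0.87625344  0.65686588 -1.17191058]
```

View pics/w7.png

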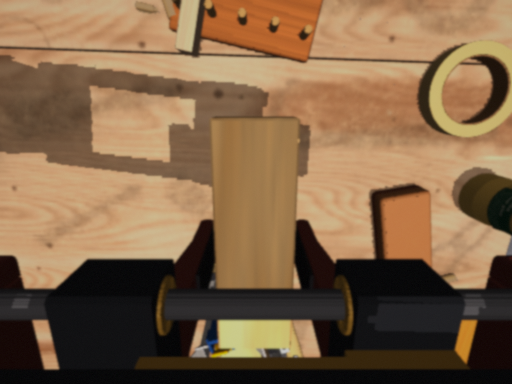

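Run:
```python
from h import *
import pickle
for f in ("top1.pkl","side1.pkl"):
    C=cloud(pickle.load(open(f,"rb")))
    g=np.isfinite(C[...,2])&(C[...,0]>.4)&(C[...,0]<.8)&(C[...,1]<-.3)&(C[...,1]>-.65)&(C[...,2]>.03)
    P=C[g]; print(len(P),P.min(0),P.max(0), np.percentile(P,[1,99],axis=0).round(3).tolist())
```

```text
2015 [ 0.57820493 -0.59601151  0.03013792] [ 0.75517191 -0.3164546   0.13749232] [[0.603, -0.583, 0.033], [0.73, -0.319, 0.134]]
3412 [ 0.57579472 -0.59572517  0.03002653] [ 0.75749609 -0.32067132  0.13579926] [[0.601, -0.593, 0.032], [0.732, -0.328, 0.133]]
```

Call:
{"api": "drive_tool", "payload": {
  "commands": [
    [[1,0.7,-4.5,0,1.8],[1,0.7,-4.5,0,1.8],[1,0.7,-4.5,0,1.8],[1,0.7,-4.5,0,1.8],[1,0.7,-4.5,0,1.8]]
  ]
}}

```text
time_s: 13.5
eef_pos: [0.5442, -0.196, 0.2133]
orientation: [0.546, -0.451, 0.449, -0.545]
wrist_force: [1.0, 0.2, -0.3]
gripper_width: 0.508
```

Call:
{"api": "drive_tool", "payload": {
  "commands": [
    [[1,0.7,-4.5,0,1.8],[1,0.7,-4.5,0,1.8],[1,0.7,-4.5,0,1.8],[1,0.7,-4.5,0,1.8],[1,0,0,0,0]]
  ]
}}

```text
time_s: 14.0
eef_pos: [0.5729, -0.3804, 0.2125]
orientation: [0.572, -0.417, 0.416, -0.571]
wrist_force: [-0.6, 0.7, -1.2]
gripper_width: 0.511
```

Call:
{"api": "drive_tool", "payload": {
  "commands": [
    [[1,0,0,0,0]]
  ]
}}

```text
time_s: 14.1
eef_pos: [0.5722, -0.3749, 0.2127]
orientation: [-0.572, 0.417, -0.414, 0.572]
wrist_force: [-0.5, -0.8, -0.9]
gripper_width: 0.511
```

Run:
```python
from h import *
import pickle
e,a,R=jaw();print(e,a,sense()["gripper_width"],sense()["wrist_force"])
w=optics.camera("wrist");save(w,"w8.png");pickle.dump(w,open("w8.pkl","wb"))
```

```text
[ 0.57216579 -0.37492312  0.21269585] 17.96652217076252 0.5106706178124266 [-0.46080182 -0.81258201 -0.86148733]
```

View pics/w8.png

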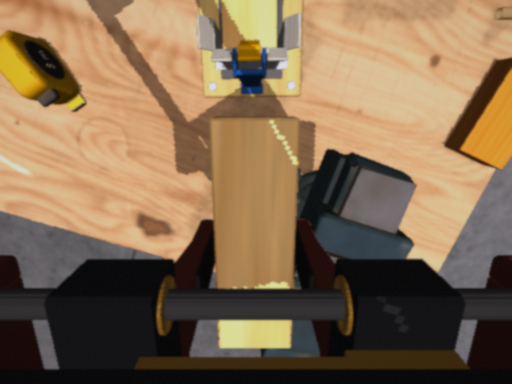

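Run:
```python
from h import *
import pickle
w=pickle.load(open("w8.pkl","rb"));C=cloud(w);Z=C[...,2]
e=np.array([.57217,-.37492])
def fr(yaw,c):
    th=np.radians(yaw);A=np.array([[np.cos(th),np.sin(th)],[-np.sin(th),np.cos(th)]]); return (C[...,:2]-c)@A.T
# held slat
m=np.isfinite(Z)&(Z>.215)&(Z<.236); n,l,st,_=cv2.connectedComponentsWithStats(m.astype(np.uint8))
for k in range(1,n):
    if st[k,4]>800:
        P=C[l==k]; r=cv2.minAreaRect((P[:,:2]*1000).astype(np.float32)); print("held?",st[k],P[:,2].mean(),r)
L=fr(18.0,e); P=L[m&(L[...,0]>-.04)&(L[...,0]<.04)]; print("held in tool frame",np.percentile(P,[0.5,99.5],axis=0).round(4))
# rows of base plate edges
c0=[.508,-.194]
for yaw in (18,18.5,19):
    L=fr(yaw,c0)
    g=np.isfinite(Z)&(Z>.004)&(Z<.014)&(abs(L[...,0])<.07)&(L[...,1]>-.12)&(L[...,1]<-.03)
    for y0,y1 in((-.1,-.085),(-.085,-.07),(-.07,-.055),(-.055,-.04)):
        s=g&(L[...,1]>y0)&(L[...,1]<y1); 
        if s.sum()>5: print(yaw,y0,s.sum(),L[s][:,0].min().round(4),L[s][:,0].max().round(4))
    for x0,x1 in((-.05,-.03),(-.03,0),(0,.03),(.03,.05)):
        s=g&(L[...,0]>x0)&(L[...,0]<x1)
        if s.sum()>5: print("  x",x0,s.sum(),L[s][:,1].min().round(4))
    g=np.isfinite(Z)&(Z>.098)&(Z<.112)&(abs(L[...,0])<.045)
    for y0,y1 in((-.075,-.06),(-.06,-.045),(-.045,-.03),(-.03,-.01)):
        s=g&(L[...,1]>y0)&(L[...,1]<y1)
        if s.sum()>5: print("  pile",yaw,y0,s.sum(),np.percentile(L[s][:,0],[0,2,98,100]).round(4),Z[s].mean().round(4),L[s][:,1].min())
    g=np.isfinite(Z)&(Z>.12)&(abs(L[...,0])<.06)&(abs(L[...,1])<.12); print("tops",g.sum(),L[g].min(0),L[g].max(0),Z[g].max())
    g=np.isfinite(Z)&(Z>.135)&(Z<.15)&(abs(L[...,0])<.06)&(abs(L[...,1])<.12); print(L[g].min(0),L[g].max(0),Z[g].max())
```

```text
held? [  194   117   123   171 15090] 0.2253947890085725 ((565.4396362304688, -354.2987060546875), (62.69752502441406, 96.50752258300781), 18.365848541259766)
held? [ 218  320   74   28 2041] 0.22501201505100926 ((590.1818237304688, -430.5699768066406), (45.007102966308594, 22.045103073120117), 17.878055572509766)
held in tool frame [[-0.0281 -0.0679]
 [ 0.0283  0.0695]]
18 -0.1 1111 -0.0562 0.0584
18 -0.085 958 -0.0568 0.059
18 -0.07 444 -0.0571 0.0582
18 -0.055 45 -0.0562 0.0586
  x -0.05 686 -0.107
  x -0.03 562 -0.106
  x 0 598 -0.106
  x 0.03 714 -0.106
  pile 18 -0.075 629 [-0.0252 -0.0251  0.0268  0.027 ] 0.1053 -0.0712287292536204
  pile 18 -0.06 1127 [-0.0253 -0.0216  0.0224  0.0269] 0.1053 -0.059987870316477676
  pile 18 -0.045 765 [-0.0221 -0.0211  0.0214  0.0223] 0.1053 -0.044992364680375686
tops 2655 [-0.03568647 -0.0964851 ] [ 0.03769108 -0.05390123] 0.15944592446679265
[-0.03568647 -0.0964851 ] [ 0.03769108 -0.05404587] 0.1499981961204891
18.5 -0.1 1138 -0.0573 0.0575
18.5 -0.085 960 -0.0575 0.0583
18.5 -0.07 434 -0.0577 0.0576
18.5 -0.055 44 -0.0567 0.0582
  x -0.05 6
[... 377 characters left out ...]
0.054145  ] 0.15944592446679265
[-0.03633713 -0.09643906] [ 0.03703699 -0.05433671] 0.1499981961204891
19 -0.1 1133 -0.0582 0.0567
19 -0.085 954 -0.0582 0.0576
19 -0.07 442 -0.0582 0.0571
19 -0.055 46 -0.0574 0.0578
  x -0.05 659 -0.1054
  x -0.03 551 -0.106
  x 0 610 -0.1065
  x 0.03 735 -0.1068
  pile 19 -0.075 621 [-0.0264 -0.0262  0.0257  0.0259] 0.1053 -0.07078017937954408
  pile 19 -0.06 1138 [-0.0263 -0.0225  0.0215  0.026 ] 0.1052 -0.05996558372240014
  pile 19 -0.045 762 [-0.0228 -0.0217  0.0207  0.0215] 0.1053 -0.044992288832390495
tops 2655 [-0.03698502 -0.09652624] [ 0.03638008 -0.05410602] 0.15944592446679265
[-0.03698502 -0.09652624] [ 0.03638008 -0.05410602] 0.1499981961204891
```

Call:
{"api": "drive_tool", "payload": {
  "commands": [
    [[1,-1.6,4.5,0,0.4],[1,-1.6,4.5,0,0],[1,-1.6,4.5,0,0],[1,-1.5,4.4,0,0],[1,0,0,0,0]]
  ]
}}

```text
time_s: 14.65
eef_pos: [0.5059, -0.1883, 0.2147]
orientation: [-0.575, 0.414, -0.409, 0.575]
wrist_force: [-0.4, -0.3, -0.6]
gripper_width: 0.51
```

Call:
{"api": "drive_tool", "payload": {
  "commands": [
    [[1,0,0,0,0],[1,0,0,0,0],[1,0,0,0,0]]
  ]
}}

```text
time_s: 14.95
eef_pos: [0.5108, -0.1968, 0.2156]
orientation: [0.574, -0.413, 0.413, -0.574]
wrist_force: [-0.3, -0.2, -0.4]
gripper_width: 0.507
```

Run:
```python
from h import *
e,a,R=jaw();print(e,a,R[:,1])
```

```text
[ 0.51084741 -0.19680375  0.21560174] 18.47650041912161 [ 3.64211511e-04 -4.51139767e-04 -9.99999832e-01]
```

Call:
{"api": "drive_tool", "payload": {
  "commands": [
    [[1,-0.2,0.1,-2,0],[1,0,0,-2.5,0],[1,0,0,-1.5,0],[1,0,0,0,0],[1,0,0,0,0]]
  ]
}}

```text
time_s: 15.45
eef_pos: [0.5085, -0.1958, 0.1556]
orientation: [0.574, -0.414, 0.413, -0.574]
wrist_force: [0.2, -0.7, 0.5]
gripper_width: 0.508
```

Run:
```python
from h import *
e,a,R=jaw();print(e,a)
s=optics.camera("side");save(s,"s9.png",(210,190,310,310),5)
w=optics.camera("wrist");save(w,"w9.png")
```

```text
[ 0.50852696 -0.1957719   0.15556679] 18.453577096723432
```

View pics/s9.png

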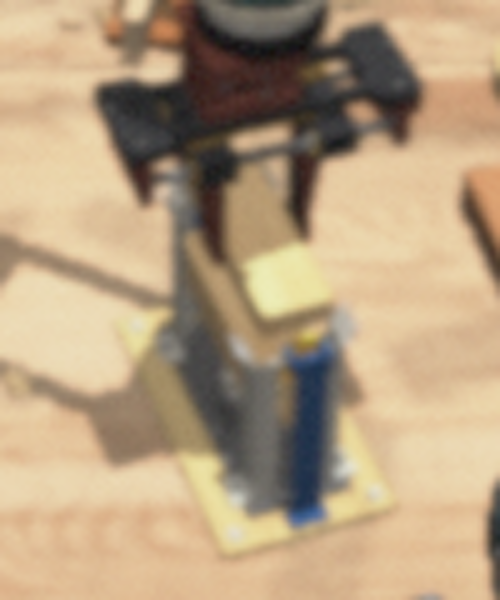

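View pics/w9.png

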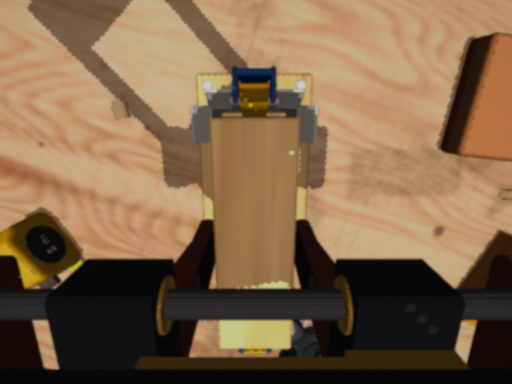

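The slat is centred between the angles, with the pawls showing just past both ends (255,97 and 255,350). I continue down slowly.

Call:
{"api": "drive_tool", "payload": {
  "commands": [
    [[1,0,0,-0.8,0],[1,0,0,-0.8,0],[1,0,0,-0.6,0],[1,0,0,-0.4,0],[1,0,0,0,0]]
  ]
}}

```text
time_s: 16.05
eef_pos: [0.5085, -0.1951, 0.1293]
orientation: [0.574, -0.413, 0.413, -0.574]
wrist_force: [-0.1, -0.3, -2.1]
gripper_width: 0.508
```

Call:
{"api": "drive_tool", "payload": {
  "commands": [
    [[1,0,0,-0.4,0],[1,0,0,-0.4,0],[1,0,0,-0.4,0],[1,0,0,0,0]]
  ]
}}

```text
time_s: 16.45
eef_pos: [0.509, -0.195, 0.1177]
orientation: [-0.574, 0.413, -0.414, 0.574]
wrist_force: [0.6, 0.4, 0.9]
gripper_width: 0.513
```

Call:
{"api": "drive_tool", "payload": {
  "commands": [
    [[1,0,0,-0.4,0],[1,0,0,-0.4,0],[1,0,0,0,0]]
  ]
}}

```text
time_s: 16.75
eef_pos: [0.509, -0.1958, 0.1095]
orientation: [0.574, -0.412, 0.414, -0.574]
wrist_force: [2.0, -2.3, 3.1]
gripper_width: 0.509
```

Call:
{"api": "drive_tool", "payload": {
  "commands": [
    [[1,0,0,-0.4,0],[1,0,0,-0.4,0],[1,0,0,0,0]]
  ]
}}

```text
time_s: 17.05
eef_pos: [0.5089, -0.1957, 0.1017]
orientation: [0.574, -0.413, 0.414, -0.574]
wrist_force: [1.7, -3.4, 3.4]
gripper_width: 0.507
```

Run:
```python
from h import *
e,a,R=jaw();print(e,a,sense()["wrist_force"])
s=optics.camera("side");save(s,"s10.png",(210,190,310,310),5)
w=optics.camera("wrist");save(w,"w10.png")
C=cloud(w);Z=C[...,2];th=np.radians(18.4);A=np.array([[np.cos(th),np.sin(th)],[-np.sin(th),np.cos(th)]]);L=(C[...,:2]-[.5086,-.1949])@A.T
for y0,y1 in((-.068,-.056),(.03,.045),(.045,.06)):
    m=np.isfinite(Z)&(abs(L[...,0])<.02)&(L[...,1]>y0)&(L[...,1]<y1)&(Z<.2);print(y0,m.sum(),np.median(Z[m]))
```

```text
[ 0.50894359 -0.1957075   0.1016666 ] 18.510033322296874 [ 1.7382792  -3.41457501  3.44984835]
-0.068 1045 0.11436441789563029
0.03 2163 0.11422041411394387
0.045 2339 0.11422428233245428
```

View pics/s10.png

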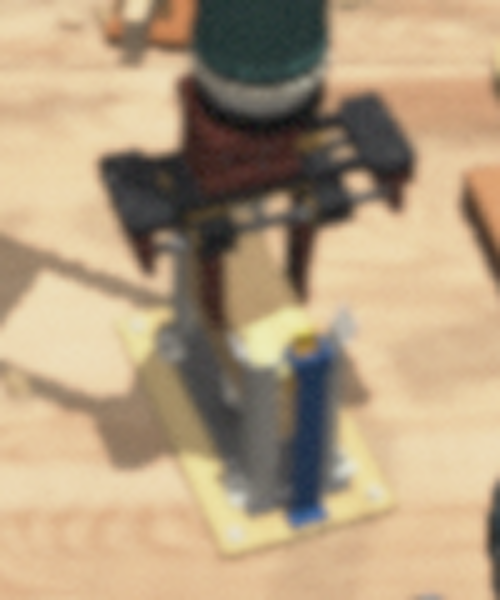

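View pics/w10.png

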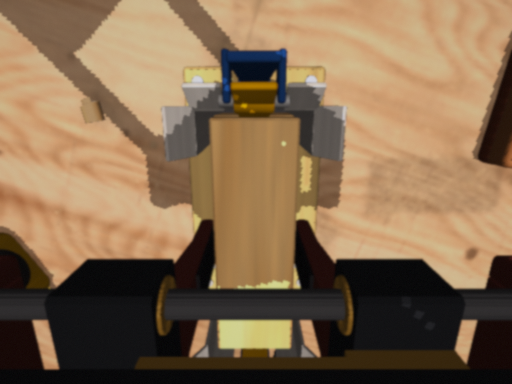

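Call:
{"api": "drive_tool", "payload": {
  "commands": [
    [[1,0.02,-0.05,-0.4,0],[1,0,0,-0.4,0],[1,0,0,-0.3,0],[1,0,0,0,0]]
  ]
}}

```text
time_s: 17.55
eef_pos: [0.509, -0.1957, 0.0908]
orientation: [-0.574, 0.413, -0.413, 0.574]
wrist_force: [1.1, -1.3, 7.3]
gripper_width: 0.507
```

Call:
{"api": "drive_tool", "payload": {
  "commands": [
    [[1,0,0,-0.3,0],[1,0,0,0,0],[1,0,0,0,0]]
  ]
}}

```text
time_s: 17.85
eef_pos: [0.509, -0.1957, 0.088]
orientation: [-0.574, 0.413, -0.413, 0.574]
wrist_force: [1.6, -1.3, 6.9]
gripper_width: 0.503
```

Run:
```python
from h import *
e,a,R=jaw();print(e,a,sense()["wrist_force"])
s=optics.camera("side");save(s,"s11.png",(210,190,310,310),5)
w=optics.camera("wrist");save(w,"w11.png")
C=cloud(w);Z=C[...,2];th=np.radians(18.4);A=np.array([[np.cos(th),np.sin(th)],[-np.sin(th),np.cos(th)]]);L=(C[...,:2]-[.5086,-.1949])@A.T
for y0,y1 in((-.068,-.056),(.03,.045),(.045,.06)):
    m=np.isfinite(Z)&(abs(L[...,0])<.02)&(L[...,1]>y0)&(L[...,1]<y1)&(Z<.2);print(y0,m.sum(),np.median(Z[m]))
```

```text
[ 0.50895803 -0.19573427  0.08804365] 18.50817616834358 [ 1.57719386 -1.34521476  6.89357809]
-0.068 1326 0.1008984502899928
0.03 2163 0.1006250728024989
0.045 2355 0.10062693127608519
```

View pics/w11.png

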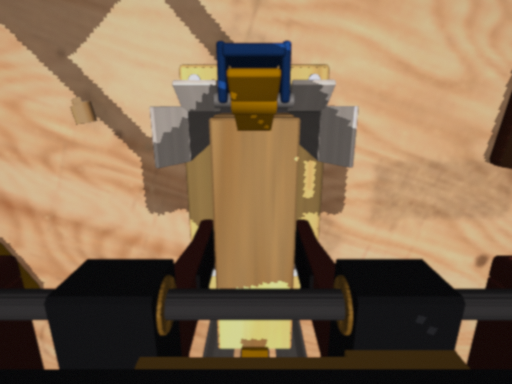

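View pics/s11.png

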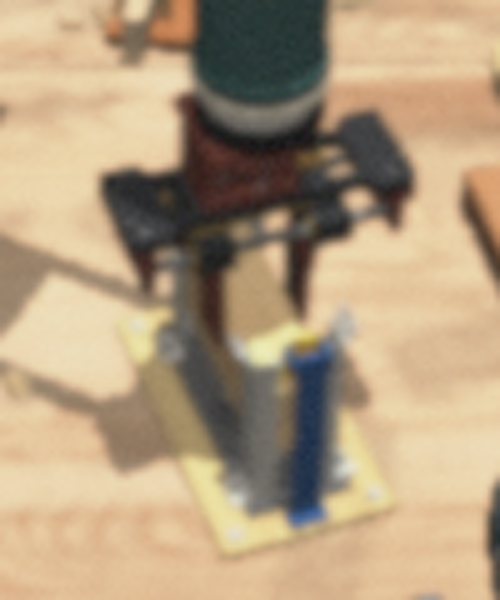

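Top of the slat is level at 101 mm. The +y pawl nose overlaps its end (255,110–130), and the -y pawl shows at (255,350). I release and retreat.

Call:
{"api": "drive_tool", "payload": {
  "commands": [
    [[0.5,0,0,0,0],[0.4,0,0,0,0],[0.2,0,0,0,0],[0.2,0,0,0,0],[0.2,0,0,0,0]]
  ]
}}

```text
time_s: 18.45
eef_pos: [0.5077, -0.195, 0.0871]
orientation: [0.574, -0.414, 0.412, -0.574]
wrist_force: [-0.0, 0.1, -0.0]
gripper_width: 0.792
```

Run:
```python
from h import *
e,a,R=jaw();print(e,a,sense()["wrist_force"],sense()["gripper_width"])
w=optics.camera("wrist");save(w,"w12.png")
C=cloud(w);Z=C[...,2];th=np.radians(18.4);A=np.array([[np.cos(th),np.sin(th)],[-np.sin(th),np.cos(th)]]);L=(C[...,:2]-[.5086,-.1949])@A.T
for y0,y1 in((-.068,-.056),(.03,.045),(.045,.06)):
    m=np.isfinite(Z)&(abs(L[...,0])<.02)&(L[...,1]>y0)&(L[...,1]<y1)&(Z<.2);print(y0,m.sum(),np.median(Z[m]))
```

```text
[ 0.50773966 -0.19502151  0.08709471] 18.5099503503827 [-0.00631648  0.07278442 -0.01824147] 0.7918854821850146
-0.068 1168 0.1055883509505641
0.03 2312 0.1053475084724104
0.045 2476 0.10534037582069966
```

View pics/w12.png

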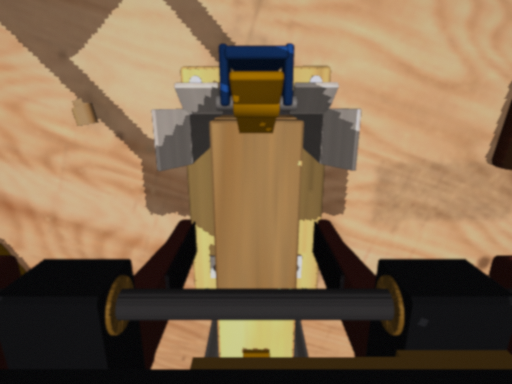

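The pile sits at 105.5 mm at both ends under both pawls. I lift straight out and move aside.

Call:
{"api": "drive_tool", "payload": {
  "commands": [
    [[0.2,0,0,1,0],[0.2,0,0,3,0],[0.2,0,0,4,0],[0.2,0,0,4,0],[0.2,0,0,3,0]]
  ]
}}

```text
time_s: 19.0
eef_pos: [0.509, -0.1958, 0.241]
orientation: [-0.574, 0.412, -0.414, 0.574]
wrist_force: [0.1, 0.1, -0.2]
gripper_width: 0.8
```

Call:
{"api": "drive_tool", "payload": {
  "commands": [
    [[0.2,0,4,1,0],[0.2,0,4.5,0,0],[0.2,0,4.5,0,0],[0.2,0,4.5,0,0],[0.2,0,4,0,0]]
  ]
}}

```text
time_s: 19.5
eef_pos: [0.5081, 0.0215, 0.2486]
orientation: [-0.574, 0.413, -0.413, 0.574]
wrist_force: [0.5, 0.2, 0.3]
gripper_width: 0.797
```

Call:
{"api": "drive_tool", "payload": {
  "commands": [
    [[0.2,0,0,0,0],[0.2,0,0,0,0],[0.2,0,0,0,0]]
  ]
}}

```text
time_s: 19.8
eef_pos: [0.5086, 0.0187, 0.248]
orientation: [0.574, -0.413, 0.413, -0.574]
wrist_force: [-0.1, -0.7, -0.4]
gripper_width: 0.801
```

Run:
```python
from h import *
e,a,R=jaw();print(e,a,sense()["wrist_force"])
s=optics.camera("side");t=optics.camera("top")
save(s,"s13.png",(180,130,360,330),3)
save(t,"t13.png",(100,100,440,300),2)
for q,n in((s,"side"),(t,"top")):
    C=cloud(q);Z=C[...,2];th=np.radians(18.4);A=np.array([[np.cos(th),np.sin(th)],[-np.sin(th),np.cos(th)]]);L=(C[...,:2]-[.5086,-.1949])@A.T
    for y0,y1 in((-.06,-.03),(-.03,.03),(.03,.06)):
        m=np.isfinite(Z)&(abs(L[...,0])<.015)&(L[...,1]>y0)&(L[...,1]<y1);print(n,y0,m.sum(),np.median(Z[m]))
```

```text
[0.50860048 0.01865244 0.24799329] 18.492917045674485 [-0.12422785 -0.66493249 -0.42253626]
side -0.06 51 0.10561219791965153
side -0.03 135 0.10636778720316811
side 0.03 77 0.10574646899532368
top -0.06 68 0.10574744546392037
top -0.03 143 0.10489037997901388
top 0.03 68 0.10564164873704869
```

View pics/s13.png

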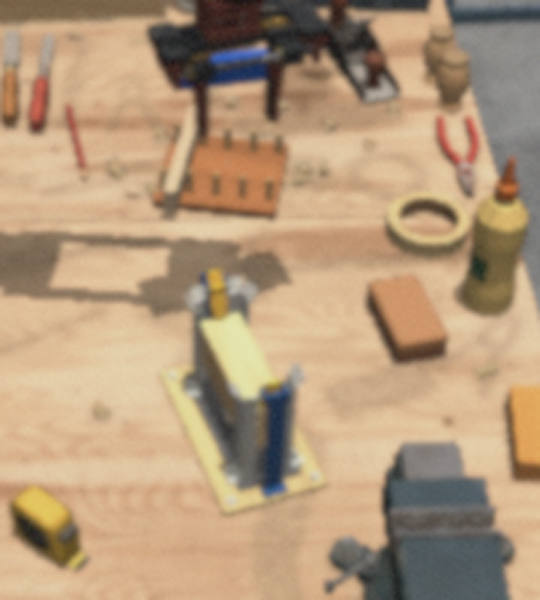

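View pics/t13.png

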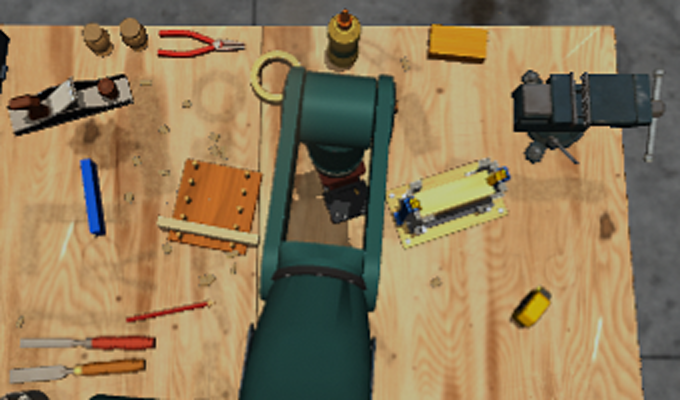

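The views show the slat level in the magazine at 106 mm with the pawls over both ends (side crop 215,290 and 275,385). The offcut is still in the rack, and the tools are in place. Handing in.

```bash
python3 -c "
from rig import arm,sense
print(sense()['time_s']);print(arm.sign_off())"
```

```text
19.9
the job is handed in; nothing more can be done
None
```

The pale slat is in the spring magazine under both pawls, and the job was handed in at 19.9 s.

I lifted the slat out of the rack and stood it on the clear bench. There I let go, tipped it flat and gripped it again across its width. I then pressed it down in the magazine until its top was about 101 mm up, released it and lifted clear.

**Last checks:**
- **Pile height:** after release, the top of the pile read 105–106 mm at both ends and in the middle, in the wrist, top and side views. The pawls should hold it at 106 mm.
- **Pawls:** the +y pawl is plainly over the end of the slat in the pictures. The -y pawl is less clear there. I judged it shut from the level height with nothing else holding the slat down; I had no reading of the pawl joints.
- **Rest of the bench:** the offcut is still in the rack. The blue look-alike and the bystander tools look unmoved, judged by eye rather than measured.
- **Forces:** the highest wrist force in any reading was about 7 N, during the pressing.

No check failed. While lining up, one side-camera estimate of the magazine was about 5 mm off along its length. I went by the wrist and top views, which agreed with each other.

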